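# Close the rock mill and hold its lid at the half-way mark

## Robot

A 7-joint arm with a two-finger parallel gripper is mounted at the origin on the work surface. World frame = base frame: x ahead of the robot, y to its left, z up, the work surface at z = 0. Lengths are in mm, angles in rad, forces in N, time in s.
With the tool pointing down it reaches from about 400 to 875 mm from the base axis. Payload 4.4 kg.
Tool frame: the origin (TCP) lies midway between the tips of the shut fingers; the grasp point (between the pads) lies ctrl.grip_depth behind it (ctrl.grip_depth is the distance from the TCP to the grasp point, in mm); z points along the fingers, y is the line along which they close (so a half turn about z gives the same grasp; the last joint's range is limited). The gripper opens to 85 mm and grips with 20 to 120 N. Pads are 22 mm wide; open, the fingers measure 114 mm over their backs; the gripper's body (76 mm by 85 mm) begins 54 mm behind the grasp point. The pads swing forward as they close: fully open they stand 13 mm farther back than shut.
Start: joints at [1.241, 0.628, 0.038, 1.517, -0.027, 0.996, -0.02], TCP at [169.516, -627.521, 231.313] pointing down, gripper open.
Joint ranges: [-3.06, 3.06], [-0.37, 2.12], [-1.25, 1.32], [0.18, 2.47], [-1.1, 4.24], [0.23, 1.98], [-2.94, 2.94]. Speed limits (rad/s): [2.57, 2.57, 3.14, 3.14, 3.14, 3.14, 3.14].

## Interface

Orientations are given as [roll, pitch, yaw] about the fixed x, y, z axes, in that order (R = Rz(yaw) Ry(pitch) Rx(roll)).
In Python, from cell import ctrl gives the robot as it stands.
- The arm moves only by the tool carry_out, never from a script. Its argument "deltas" is one flat list of numbers, 7 for each row, row after row: the turn, a rotation vector about the tool's x, y, z in degrees, then the shift along the tool's x, y, z in m, then the closure, from -1 (fully open) to 1 (shut). In form: [wx, wy, wz, dx, dy, dz, claw, wx, wy, wz, dx, dy, dz, claw, ...]. A call has 1 to 12 rows; each row shifts and turns the commanded pose from where the row before left it, along the tool's axes as they then stand; what a row does not reach is not made up. A row lasts 1/8 s, in which the tool goes at most 62.5 mm and 10.7 degrees, less where a joint would pass 70% of its speed; a pose out of reach is approached as far as the arm can. A call with a gripper value outside its range is refused whole. The fingers move at their own pace and stop on an object; the grip force is fixed at half the most. Time passes only in rows, so rows that do not move let the fingers close. It gives the time, the measured TCP pose, the force, the opening and the grip force at its end, in the units of the state.
- ctrl.read_state(): the state, without advancing time (a new reading comes with each control period).
- ctrl.get_image(name): name is "scene" or "top" or "wrist"; returns the picture (480x640x3 uint8, red, green, blue); there is no depth.
- ctrl.calibration(name): a dict with "mtx" (3x3 intrinsics, pixels), "distortion" ([k1, k2, p1, p2, k3] as OpenCV has them; the pictures are not rectified), "R" (3x3) and "t" (3): a world point X has camera coordinates R X + t. Camera axes: x right, y down, z forward; pixel columns grow to the right and rows downward; lengths in mm; the calibration is good to about 2 mm. A picture is of the moment at which its call begins: read the wrist's pose just before it. calibration takes no time and is no camera call; for the wrist camera it gives the pose at the moment of the call.
- ctrl.finish_job(): hands the job in; it is judged then, once.
The state is a dict: "clock": time; "qpos": joint angles; "qd": joint speeds; "tau": joint torques, N m; "eef_pos": TCP position; "tool_rot": TCP orientation; "force": force on the tool from outside, world axes, zero at the start; "torque": the same for the moment, N m; "width": finger opening in mm; "gripper_force": force on a finger pad.
Only numpy, scipy, OpenCV 4.12 (cv2) and the standard library are available. Lean on these libraries where they do the work, as an engineer would, in place of code of your own. Each camera call takes 0.05 s, during which the arm holds its last target. There are 200 camera calls.

## Task

The rock mill is loaded; close it for a short pulse: push its catch drawer fully shut, then lower the lid with the straight grip bar through the collar's slots until it sits flat. Twist it clockwise (from above) half-way to the lock, so that the bar points at the single-bar marks, without going on to the lock click. The lid springs back, so finish still gripping it there; leave the plain cap, jar and brush alone.

Things in the scene. Friction and masses are not known exactly. Their poses are not given: they have to be found in the camera images.
- mill: Bench rock mill, fixed. Grey base 66 mm high, 150 mm wide (y), from 110 mm in front (-x, drawer side) to 85 mm behind its origin; on it a round tower, 116 mm diameter, top 116 mm above the table, ending in the bayonet collar. Origin: on the tower axis at table level, z up.
- mouth (a point): Centre of the collar's top face, on the tower axis, 116 mm above the table; axes as the mill's. Round hole of 66 mm diameter in a 6 mm thick flange; below it a free undercut of radius 42 mm, 24 mm deep.
- slot (a point): In one of the two opposed slots cut in the collar's flange, on its top face 37 mm from the axis, 45 deg counter-clockwise (seen from above) from the mill's +x. Slots are 19 mm wide at the hole, 25 mm at their outer end, out to radius 42 mm. A raised dot marks each on the rim.
- half_mark (a point): Half-way mark: one raised 9 mm bar on the collar's rim, 52 mm from the axis on the mill's -x (drawer) side; its twin is on the +x side. It is 45 deg clockwise of a slot. Double bars 45 deg farther clockwise mark the lock.
- drawer (a joint): How far the catch drawer stands out of the mill's base towards the mill's -x, in m: 0 shut, at most 0.08. It slides with about 2 N friction and stays where it is left.
- drawer_front (a point): Centre of the outer face of the drawer's front panel, 39 mm above the table; axes as the mill's. Plain panel without handle, 110 mm wide, 44 mm high (top at 61 mm), 8 mm thick. Shut, this face is 118 mm from the tower axis, 8 mm in front of the base.
- lid: Loose bayonet lid, 0.15 to 0.3 kg. Origin: centre of its underside, z up. Aluminium plug 62 mm diameter, 17 mm high, foot chamfered; above it a grey disc 92 mm diameter, 17 to 23 mm high; then the grip bar. Same when turned half a turn: either way round fits. Starts standing on its plug. Seated, the disc rests on the collar and the origin is 17 mm below the mouth.
- lid_bar (a point): Centre of the lid's aluminium grip bar, 38 mm above the lid's origin: 60 mm long along the lid's x, 16 mm thick, 30 mm high (23 to 53 mm above the origin). At the slots the bar lies along the line of the slots; half-way it lies along the mill's x, between the single-bar marks.
- lid_lug (a point): One of two opposed lugs at the very foot of the plug, below the ends of the bar, on the lid's x axis, 33 mm from its centre: 12 mm wide, 6 mm high, reaching to radius 38 mm. They go down through the slots, then turn clockwise below the flange: 7 deg free, then they push the sprung ring.
- run_ring (a joint): Sprung ring in the collar pushed clockwise by the lugs, in rad: the lid's clockwise angle from the slots less 0.125. 0 at rest, 0.66 with the lid half-way, lock click from 1.2, end stop 1.45. Pushes back 0.09 N m at 0, 0.19 N m half-way, and turns a lid that is let go back towards the slots.
- storage_cap: Bystander: loose plain grey storage cap with a round metal knob, 72 mm diameter, 34 mm high, no lugs; origin at the centre of its underside. It may have swapped places with the lid.
- jar: Bystander: loose sample jar, 56 mm diameter, 85 mm high; origin at the centre of its underside.
- brush: Bystander: loose brush, 180 mm long, lying on the table along its x axis; origin on its underside.
Mind the look-alikes: they are no part of the job. There is more than one size of the lid; the one meant has the size given above.

How it is judged:
By the outcome, as a careful person would: the job done as asked, in the order asked, and still so for the second after the job is handed in, while the arm keeps its last pose, push and grip.
It also fails if it takes over 64 s, if anything falls off the work surface, if the arm or the gripper's body presses on something with over 40 N, if the wrist force passes 120 N, or if a joint passes its speed limit or range.

## Working session

There is one attempt and no reset: what is moved stays moved. The work goes in short steps, Python scripts to look and compute and a tool call to move; the robot and the scene stay as the last step left them, time stands still between calls to the robot, and variables do not carry over. Pictures are saved under pics/ and viewed, at most 10 in all, crops included, and the job is handed in when it is done.

Besides the shell and the picture viewer there is one more tool, called after ">>>" by a JSON object that holds its "fn" and its "kwargs", one argument or row to a line. carry_out: Moves the arm, as the interface text tells. Its arguments: {"type":"object","properties":{"deltas":{"type":"array"}},"required":["deltas"]}

```bash
mkdir -p pics; ls
python3 - <<'E'
from cell import ctrl
import cv2, numpy as np
s=ctrl.read_state(); print({k:np.round(v,3).tolist() for k,v in s.items()}, ctrl.grip_depth)
for n in ("scene","top"):
    im=ctrl.get_image(n); cv2.imwrite(f"pics/{n}0.png",im[:,:,::-1])
    c=ctrl.calibration(n); print(n,{k:np.round(v,3).tolist() for k,v in c.items()})
E
```

```text
pics
{'clock': 0.0, 'qpos': [1.241, 0.629, 0.038, 1.518, -0.027, 0.996, -0.02], 'qd': [-0.001, -0.0, 0.0, -0.001, 0.001, 0.0, 0.0], 'tau': [-0.0, -56.339, 1.226, -19.345, 0.011, 0.01, 0.0], 'eef_pos': [169.359, -626.896, 230.384], 'tool_rot': [-3.14, 0.0, 0.264], 'force': [-0.13, 0.457, 0.548], 'torque': [-0.024, -0.045, -0.028], 'gripper_force': 0.0, 'width': 85.129} 18.700000000000003
scene {'mtx': [[490.044, 0.0, 320.937], [0.0, 490.044, 241.421], [0.0, 0.0, 1.0]], 'distortion': [-0.074, 0.0, 0.0, 0.0, 0.0], 'R': [[0.866, 0.5, -0.005], [0.369, -0.646, -0.669], [-0.337, 0.578, -0.743]], 't': [-485.356, -142.481, 1400.554]}
top {'mtx': [[520.525, 0.0, 311.975], [0.0, 520.525, 230.199], [0.0, 0.0, 1.0]], 'distortion': [0.001, 0.0, 0.0, 0.0, 0.0], 'R': [[-0.018, -1.0, -0.009], [-0.999, 0.018, -0.05], [0.05, 0.008, -0.999]], 't': [-7.362, 551.492, 1143.667]}
```

View pics/top0.png

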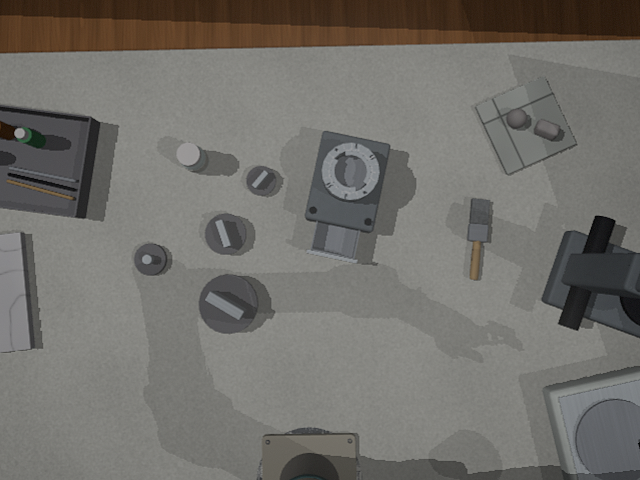

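View pics/scene0.png

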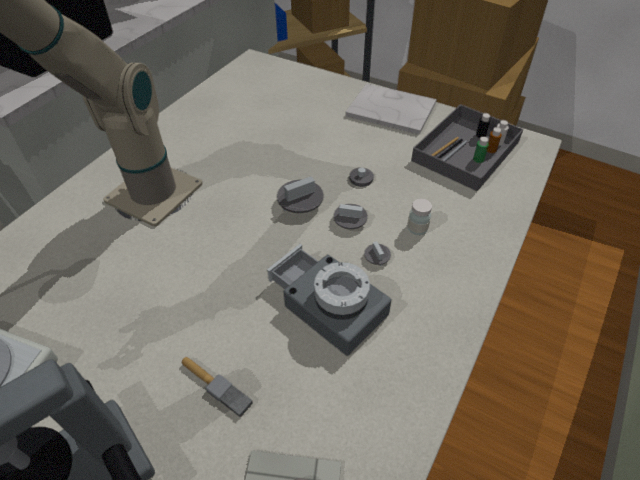

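Lid candidates in the top view are the small one at (263,180), the medium at (225,234) and the large at (228,304). The discs are about 36, 42 and 60 px across at 0.46 px/mm. The medium one fits 92 mm. The knobbed cap is at (150,259), the mill at (350,170) with its drawer out at (335,245), the jar at (189,156) and the brush at (477,240). I'll confirm with an enlarged crop that includes a size overlay.

```bash
cat > h.py <<'E'
import numpy as np, cv2
from cell import ctrl
def proj(c,P):
    P=np.atleast_2d(np.array(P,float))
    return cv2.projectPoints(P,cv2.Rodrigues(c["R"])[0],np.array(c["t"],float),np.array(c["mtx"]),np.array(c["distortion"]))[0][:,0]
def unproj(c,uv,z):
    n=cv2.undistortPoints(np.array(uv,float).reshape(-1,1,2),np.array(c["mtx"]),np.array(c["distortion"]))[:,0]
    R=np.array(c["R"]);t=np.array(c["t"])
    o=-R.T@t; d=np.c_[n,np.ones(len(n))]@R
    return o+d*((z-o[2])/d[:,2])[:,None]
def circ(x,y,z,r,n=72):
    a=np.linspace(0,2*np.pi,n,endpoint=False); return np.c_[x+r*np.cos(a),y+r*np.sin(a),0*a+z]
def crop(im,u0,v0,w,h,s): return cv2.resize(im[v0:v0+h,u0:u0+w],None,fx=s,fy=s,interpolation=cv2.INTER_CUBIC)
def draw(img,pts,u0,v0,s,col,closed=True):
    cv2.polylines(img,[np.int32(np.round((pts-[u0,v0]+.5)*s-.5)).reshape(-1,1,2)],closed,col,1)
E
python3 - <<'E'
from h import *
c=ctrl.calibration("top"); im=cv2.imread("pics/top0.png")
for n,p,z in (("lid_s",(263,180),20),("lid",(225,234),23),("lid_l",(228,304),25),("mouth",(350,170),116)): print(n,unproj(c,[p],z)[0].round(1))
u0,v0,w,h,s=190,120,210,150,3.8
cr=crop(im,u0,v0,w,h,s)
x,y,_=unproj(c,[(225,234)],23)[0]; draw(cr,proj(c,circ(x,y,23,46)),u0,v0,s,(0,255,255))
x,y,_=unproj(c,[(350,170)],116)[0]; draw(cr,proj(c,circ(x,y,116,58)),u0,v0,s,(0,255,255)); 
draw(cr,proj(c,circ(x,y,116,33)),u0,v0,s,(0,255,255))
cv2.imwrite("pics/crop1.png",cr)
E
```

```text
lid_s [664.7  89.8  20. ]
lid [545.9 175.   23. ]
lid_l [392.2 169.4  25. ]
mouth [667.5 -97.6 116. ]
```

View pics/crop1.png

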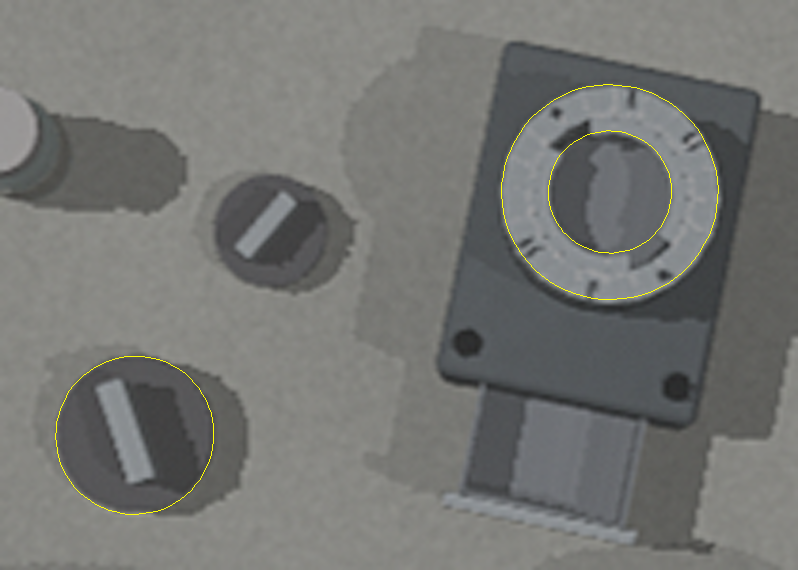

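The medium disc matches the 92 mm circle exactly, and the collar matches the 116 and 66 mm circles. In the crop, the half marks are at (631,97) and (592,289), the slot dots at (556,113) and (664,276). The drawer front's lip runs from (445,502) to (637,541), and the lid bar corners are at (97,385) (121,378) (154,476) (129,485).

Run:
```python
from h import *
c=ctrl.calibration("top")
f=lambda ps,z: unproj(c,[((a+.5)/3.8-.5+190,(b+.5)/3.8-.5+120) for a,b in ps],z)
ang=lambda d: np.degrees(np.arctan2(d[1],d[0])).round(1)
m=f([(631,97),(592,289),(556,113),(664,276),(690,140),(528,247)],117)
print(m.round(1)); 
for i in (0,2,4): print("ctr",((m[i]+m[i+1])/2).round(1),"ang",ang(m[i]-m[i+1]),"len",np.linalg.norm(m[i]-m[i+1]).round(1))
d=f([(445,502),(637,541)],61); print("drawer",d.round(1),ang(d[0]-d[1])-90,np.linalg.norm(d[0]-d[1]))
M=f([(610,192)],116)[0]; print("mouth",M)
b=f([(511,42),(760,91)],66);print("back edge",ang(b[0]-b[1])-90,np.linalg.norm(b[0]-b[1]))
b=f([(97,385),(121,378),(154,476),(129,485)],53); print("bar",b.round(1),"ctr",b.mean(0).round(1),"ang",ang(b[0]+b[1]-b[2]-b[3]),"len",np.linalg.norm(b[0]+b[1]-b[2]-b[3])/2)
L=f([(135,435)],23)[0];print("lid",L)
y=np.radians(ang(m[0]-m[1])); print("out", [np.dot(M[:2]-p[:2],[np.cos(y),np.sin(y)])-118 for p in d])
# scene cross-check by projection
sc=ctrl.calibration("scene"); im=cv2.imread("pics/scene0.png")
print(proj(sc,[[*M[:2],116],[*L[:2],23]]))
```

```text
[[ 718.2 -110.2  117. ]
 [ 615.   -87.2  117. ]
 [ 710.3  -69.8  117. ]
 [ 621.3 -125.7  117. ]
 [ 694.3 -141.3  117. ]
 [ 638.2  -53.4  117. ]]
ctr [666.6 -98.7 117. ] ang -12.6 len 105.7
ctr [665.8 -97.8 117. ] ang 32.1 len 105.1
ctr [666.3 -97.4 117. ] ang -57.5 len 104.3
drawer [[ 503.2   -5.6   61. ]
 [ 479.5 -112.6   61. ]] -12.5 109.57306446722431
mouth [667.19267999 -97.93986214 116.        ]
back edge -12.400000000000006 142.86606690808048
bar [[573.  190.7  53. ]
 [576.7 177.   53. ]
 [520.9 158.8  53. ]
 [516.  173.   53. ]] ctr [546.6 174.9  53. ] ang 17.6 len 59.20716974140159
lid [545.62508978 174.63850346  23.        ]
out [np.float64(62.196885853521394), np.float64(61.96566939554779)]
[[341.36296662 283.65416283]
 [348.97163978 215.2346558 ]]
```

The lid meant is the medium one at (546,175), with its bar at 17.6°. The mouth is at (666.5,−98) and the mill's yaw is −12.5°. The drawer stands 62 mm out. Bar length (59), panel width (110) and mark radius (52) all agree with the sizes given. Next I'll plan the drawer push, keeping clear of the microscope.

```bash
cat >> h.py <<'E'
def plan(wps,yaw_deg,start=None):
    "tool-frame shifts (m), vertical tool of given yaw, between world waypoints"
    p=np.array(start if start is not None else ctrl.read_state()["eef_pos"],float); y=np.radians(yaw_deg)
    R=np.array([[np.cos(y),np.sin(y),0],[np.sin(y),-np.cos(y),0],[0,0,-1]])
    for w in wps:
        d=R.T@(np.array(w)-p)/1000; print("total",d.round(4),"rows>=",np.ceil(np.linalg.norm(d)/.06)); p=np.array(w,float)
E
python3 - <<'E'
from h import *
M=np.array([666.5,-98]); y=np.radians(-12.5); d=np.array([np.cos(y),np.sin(y)])
plan([(235,-395,231),(410,-180,231),(*(M-220*d),200),(*(M-220*d),32)],-12.5)
E
```

```text
total [ 0.0139 -0.2407 -0.0005] rows>= 5.0
total [ 0.1243 -0.2478  0.    ] rows>= 5.0
total [ 0.0127 -0.1356  0.031 ] rows>= 3.0
total [0.    0.    0.168] rows>= 3.0
```

>>> {"fn": "carry_out", "kwargs": {
  "deltas": [0,0,9.2,0,0,0,1,0,0,9.2,0,0,0,1,0,0,9.2,0,0,0,1,0,0,0,0.0028,-0.048,0,1,0,0,0,0.0028,-0.048,0,1,0,0,0,0.0028,-0.048,0,1,0,0,0,0.0028,-0.048,0,1,0,0,0,0.0028,-0.048,0,1,0,0,0,0.025,-0.05,0,1,0,0,0,0.025,-0.05,0,1,0,0,0,0.025,-0.05,0,1]
}}

```text
clock: 1.48
eef_pos: [341.6, -264.5, 231.4]
tool_rot: [3.142, -0.0, -0.218]
force: [0.5, 0.6, -0.2]
width: 0.1
gripper_force: 0.0
```

>>> {"fn": "carry_out", "kwargs": {
  "deltas": [0,0,0,0.025,-0.05,0,1,0,0,0,0.025,-0.05,0,1,0,0,0,0.004,-0.045,0.01,1,0,0,0,0.004,-0.045,0.01,1,0,0,0,0.004,-0.045,0.01,1]
}}

```text
clock: 2.1
eef_pos: [452.3, -48.5, 200.9]
tool_rot: [3.142, 0.0, -0.218]
force: [0.6, -1.1, -0.2]
width: 0.1
gripper_force: 0.0
```

Run:
```python
from h import *
M=np.array([666.5,-98]); y=np.radians(-12.5); d=np.array([np.cos(y),np.sin(y)])
s=ctrl.read_state(); print(s["qpos"].round(2) if hasattr(s["qpos"],'round') else s["qpos"],s["eef_pos"],s["tool_rot"],s["width"],s["clock"])
plan([(*(M-220*d),120),(*(M-220*d),32),(*(M-129*d),32)],np.degrees(s["tool_rot"][2]))
```

```text
[-0.02  0.4   0.09  2.08 -0.06  0.67 -1.68] [452.30784418 -48.48931494 200.91166967] [ 3.14154789e+00  6.47290031e-05 -2.17868419e-01] 0.09740730944472487 2.1
total [-0.0002  0.002   0.0809] rows>= 2.0
total [0.    0.    0.088] rows>= 2.0
total [0.091 0.    0.   ] rows>= 2.0
```

>>> {"fn": "carry_out", "kwargs": {
  "deltas": [0,0,0,0,0.002,0.05,1,0,0,0,0,0,0.05,1,0,0,0,0,0,0.05,1,0,0,0,0,0,0.019,1,0,0,0,0.02,0,0,1,0,0,0,0.02,0,0,1,0,0,0,0.02,0,0,1,0,0,0,0.015,0,0,1]
}}

```text
clock: 3.1
eef_pos: [524.5, -68.3, 32.6]
tool_rot: [3.141, 0.007, -0.218]
force: [-3.3, 0.3, -1.2]
width: 0.1
gripper_force: 1.3
```

>>> {"fn": "carry_out", "kwargs": {
  "deltas": [0,0,0,0.005,0,0,1,0,0,0,0.004,0,0,1,0,0,0,0,0,0,1]
}}

```text
clock: 3.48
eef_pos: [534.5, -70.1, 33.3]
tool_rot: [3.141, 0.003, -0.218]
force: [-2.4, -0.2, -0.9]
width: 0.1
gripper_force: 0.7
```

>>> {"fn": "carry_out", "kwargs": {
  "deltas": [0,0,0,0.003,0,0,1,0,0,0,0.003,0,0,1,0,0,0,0,0,0,1]
}}

```text
clock: 3.85
eef_pos: [539.2, -71.1, 33.4]
tool_rot: [3.141, 0.006, -0.218]
force: [-4.7, -0.2, 1.9]
width: -0.0
gripper_force: 2.5
```

>>> {"fn": "carry_out", "kwargs": {
  "deltas": [0,0,0,0.003,0,0,1,0,0,0,0,0,0,1]
}}

```text
clock: 4.1
eef_pos: [539.1, -71.1, 33.3]
tool_rot: [3.141, 0.012, -0.218]
force: [-10.4, 1.1, 6.0]
width: 0.2
gripper_force: 5.2
```

>>> {"fn": "carry_out", "kwargs": {
  "deltas": [0,0,0,0.003,0,0,1,0,0,0,0,0,0,1]
}}

```text
clock: 4.35
eef_pos: [539.0, -71.1, 33.0]
tool_rot: [3.142, 0.018, -0.218]
force: [-15.3, 2.3, 11.4]
width: 0.0
gripper_force: 7.8
```

>>> {"fn": "carry_out", "kwargs": {
  "deltas": [0,0,0,-0.025,0,0,1,0,0,0,-0.03,0,0,1,0,0,0,0,0,-0.05,0.5,0,0,0,0,0,-0.05,0,0,0,0,0,0,-0.05,0,0,0,-10,0,0,0,0,0,0,-10,0,0,0,0,0,0,-10,0,0,0,0]
}}

```text
clock: 5.35
eef_pos: [494.9, -60.9, 184.6]
tool_rot: [3.141, -0.002, 0.312]
force: [0.6, -0.3, -0.3]
width: 43.0
gripper_force: 0.0
```

Run:
```python
from h import *
s=ctrl.read_state(); print(s["eef_pos"],s["tool_rot"],s["width"],s["clock"])
plan([(546,175,140)],np.degrees(s["tool_rot"][2]))
```

```text
[494.89290915 -60.89663872 184.58078472] [ 3.14112695e+00 -1.52685570e-03  3.11640395e-01] 43.010282990782734 5.35
total [ 0.121  -0.2089  0.0446] rows>= 5.0
```

>>> {"fn": "carry_out", "kwargs": {
  "deltas": [0,0,0,0.0242,-0.0418,0.009,0,0,0,0,0.0242,-0.0418,0.009,0,0,0,0,0.0242,-0.0418,0.009,0,0,0,0,0.0242,-0.0418,0.009,0,0,0,0,0.0242,-0.0418,0.009,0,0,0,0,0,0,0,0]
}}

```text
clock: 6.1
eef_pos: [546.6, 181.0, 138.3]
tool_rot: [-3.138, -0.001, 0.313]
force: [0.0, 0.1, 0.4]
width: 42.7
gripper_force: 0.0
```

Run:
```python
from h import *
s=ctrl.read_state(); c=ctrl.calibration("wrist"); im=ctrl.get_image("wrist")
print(s["eef_pos"],s["tool_rot"],s["width"],s["clock"])
np.savez("w1.npz",**c)
im=np.ascontiguousarray(im[:,:,::-1])
draw(im,proj(c,circ(546,175,23,46)),0,0,1,(0,255,255))
a=np.radians(17.6);R=np.array([[np.cos(a),-np.sin(a)],[np.sin(a),np.cos(a)]])
q=np.array([[30,8],[-30,8],[-30,-8],[30,-8]])@R.T+[546,175]
draw(im,proj(c,np.c_[q,[53]*4]),0,0,1,(0,255,0))
t=ctrl.get_image("top")[:,:,::-1]
cv2.imwrite("pics/w1.png",im); cv2.imwrite("pics/top1.png",t); cv2.imwrite("pics/c2.png",crop(t,290,120,120,150,4))
```

```text
[546.55044021 181.00603266 138.30920707] [-3.13753819e+00 -1.30663878e-03  3.13114099e-01] 42.74318294828207 6.1
```

View pics/w1.png

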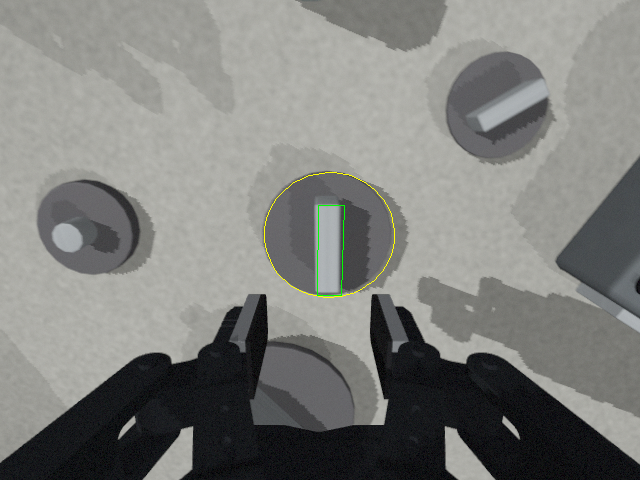

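View pics/c2.png

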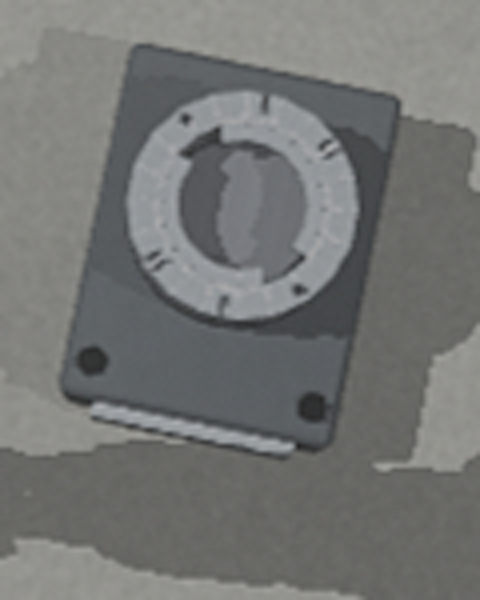

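The drawer is shut, with its front lip right against the base. In the wrist view the lid's disc and bar (330,250) match the overlay to about 1 mm.

Run:
```python
from h import *
s=ctrl.read_state(); print(s["eef_pos"],s["tool_rot"],s["qd"])
plan([(546,175,70),(546,175,26)],np.degrees(s["tool_rot"][2]))
```

```text
[546.25911901 175.1294995  138.74469364] [-3.14100176e+00  8.80036543e-04  3.06775462e-01] [ 0.03044774 -0.0124039   0.02443295  0.02057975  0.00544449  0.00387516
  0.00124042]
total [-0.0003  0.      0.0687] rows>= 2.0
total [0.    0.    0.044] rows>= 1.0
```

>>> {"fn": "carry_out", "kwargs": {
  "deltas": [0,0,0,0,0,0.035,0,0,0,0,0,0,0.035,0,0,0,0,0,0,0.025,0,0,0,0,0,0,0.0175,0,0,0,0,0,0,0,0]
}}

```text
clock: 6.82
eef_pos: [545.1, 173.6, 25.4]
tool_rot: [-3.141, 0.004, 0.304]
force: [-0.3, 0.4, 0.8]
width: 42.6
gripper_force: 0.0
```

>>> {"fn": "carry_out", "kwargs": {
  "deltas": [0,0,0,0,0,0,1,0,0,0,0,0,0,1,0,0,0,0,0,0,1,0,0,0,0,0,0,1]
}}

```text
clock: 7.32
eef_pos: [546.5, 175.1, 27.3]
tool_rot: [-3.141, -0.0, 0.306]
force: [0.8, 0.1, 6.9]
width: 15.3
gripper_force: 59.6
```

>>> {"fn": "carry_out", "kwargs": {
  "deltas": [0,0,0,0,0,-0.02,1,0,0,0,0,0,-0.04,1,0,0,0,0,0,-0.05,1,0,0,0,0,0,-0.05,1,0,0,-7.5,0,0,0,1,0,0,-7.5,0,0,0,1,0,0,0,0,0,0,1,0,0,0,0,0,0,1]
}}

```text
clock: 8.32
eef_pos: [545.4, 174.6, 185.8]
tool_rot: [-3.14, 0.003, 0.565]
force: [-0.2, -0.2, -1.6]
width: 14.9
gripper_force: 58.7
```

Run:
```python
from h import *
s=ctrl.read_state(); print(s["eef_pos"],s["tool_rot"],s["width"],s["force"])
plan([(666.5,-98,186)],np.degrees(s["tool_rot"][2]))
```

```text
[545.44995868 174.63089397 185.78897802] [-3.13987433e+00  2.58842660e-03  5.65193604e-01] 14.911800872291185 [-0.18741708 -0.23797076 -1.60986924]
total [-4.380e-02  2.951e-01 -2.000e-04] rows>= 5.0
```

>>> {"fn": "carry_out", "kwargs": {
  "deltas": [0,0,0,-0.007,0.049,0,1,0,0,0,-0.0073,0.049,0,1,0,0,0,-0.0073,0.049,0,1,0,0,0,-0.0073,0.049,0,1,0,0,0,-0.0073,0.049,0,1,0,0,0,-0.0073,0.049,0,1,0,0,0,0,0,0,1,0,0,0,0,0,0,1,0,0,0,0,0,0,1]
}}

```text
clock: 9.45
eef_pos: [666.7, -94.4, 185.4]
tool_rot: [-3.139, 0.002, 0.569]
force: [-0.8, 0.8, -1.7]
width: 14.9
gripper_force: 59.1
```

Run:
```python
from h import *
s=ctrl.read_state(); c=ctrl.calibration("wrist"); im=np.ascontiguousarray(ctrl.get_image("wrist")[:,:,::-1])
print(s["eef_pos"],s["tool_rot"],s["width"],s["clock"])
x,y,z=s["eef_pos"]; a=s["tool_rot"][2]
# lid disc as if centred on TCP, and mill marks at estimate
draw(im,proj(c,circ(x,y,z-27+23,46)),0,0,1,(0,255,255))
draw(im,proj(c,circ(666.5,-98,116,58)),0,0,1,(0,255,0))
for k,col in ((0,(0,0,255)),(45,(255,0,0)),(-45,(255,0,255))):
    for g in (0,180):
        th=np.radians(-12.5+k+g); e=np.array([np.cos(th),np.sin(th)])
        draw(im,proj(c,[[*(np.array([666.5,-98])+r*e),116] for r in (47.5,56.5)]),0,0,1,col,False)
cv2.imwrite("pics/w2.png",im)
plan([(666.5,-98,186)],np.degrees(a))
```

```text
[666.74525849 -94.40511376 185.41558374] [-3.13858213e+00  1.92236872e-03  5.69283344e-01] 14.856156883566918 9.45
total [-0.0022  0.0028 -0.0004] rows>= 1.0
```

View pics/w2.png

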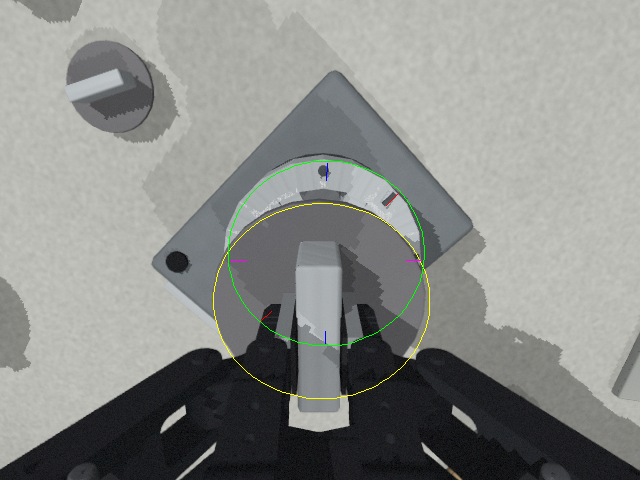

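The lid disc (centre ~(321,302)) sits centred on the TCP, and the collar dot (323,171) and half mark (390,200) agree with my mill pose to about 1 mm. Now I'll let the arm settle and check the alignment.

>>> {"fn": "carry_out", "kwargs": {
  "deltas": [0,0,0,0,0,0.02,1,0,0,0,0,0,0.01,1,0,0,0,0,0,0,1,0,0,0,0,0,0,1,0,0,0,0,0,0,1,0,0,0,0,0,0,1]
}}

```text
clock: 10.25
eef_pos: [667.2, -96.6, 156.1]
tool_rot: [-3.14, 0.001, 0.567]
force: [-0.7, 0.6, -1.8]
width: 14.7
gripper_force: 59.1
```

Run:
```python
from h import *
s=ctrl.read_state(); print(s["eef_pos"],s["tool_rot"],s["force"])
plan([(666.5,-98,146)],np.degrees(s["tool_rot"][2]))
im=ctrl.get_image("wrist"); c=ctrl.calibration("wrist"); cv2.imwrite("pics/w3raw.png",im[:,:,::-1]); np.savez("w3.npz",**c)
```

```text
[667.2472906  -96.57073986 156.11105181] [-3.14048775e+00  1.33502618e-03  5.67360503e-01] [-0.68575084  0.63448116 -1.79445758]
total [-0.0014  0.0008  0.0101] rows>= 1.0
```

>>> {"fn": "carry_out", "kwargs": {
  "deltas": [0,0,0,-0.0014,0.001,0.005,1,0,0,0,0,0,0.004,1,0,0,0,0,0,0.004,1,0,0,0,0,0,0.003,1,0,0,0,0,0,0,1,0,0,0,0,0,0,1]
}}

```text
clock: 11.05
eef_pos: [666.4, -98.1, 139.7]
tool_rot: [-3.14, 0.002, 0.567]
force: [-1.2, -0.3, -1.6]
width: 15.2
gripper_force: 59.1
```

>>> {"fn": "carry_out", "kwargs": {
  "deltas": [0,0,0,0,0,0.004,1,0,0,0,0,0,0.003,1,0,0,0,0,0,0,1]
}}

```text
clock: 11.42
eef_pos: [666.0, -98.0, 132.2]
tool_rot: [-3.139, 0.003, 0.567]
force: [0.3, 0.9, -2.0]
width: 14.5
gripper_force: 59.1
```

>>> {"fn": "carry_out", "kwargs": {
  "deltas": [0,0,0,0,0,0.003,1,0,0,0,0,0,0.002,1,0,0,0,0,0,0,1]
}}

```text
clock: 11.8
eef_pos: [666.1, -98.1, 127.4]
tool_rot: [-3.14, 0.002, 0.567]
force: [-0.5, -0.4, -1.3]
width: 15.0
gripper_force: 59.1
```

>>> {"fn": "carry_out", "kwargs": {
  "deltas": [0,0,0,0,0,0.002,1,0,0,0,0,0,0,1,0,0,0,0,0,0,1]
}}

```text
clock: 12.18
eef_pos: [666.5, -98.1, 126.3]
tool_rot: [-3.14, 0.001, 0.567]
force: [-2.2, 0.3, 5.4]
width: 14.8
gripper_force: 60.1
```

>>> {"fn": "carry_out", "kwargs": {
  "deltas": [0,0,0,0,0,0.002,1,0,0,0,0,0,0,1,0,0,0,0,0,0,1]
}}

```text
clock: 12.55
eef_pos: [666.5, -98.1, 126.3]
tool_rot: [-3.141, 0.001, 0.567]
force: [-5.6, 1.8, 16.4]
width: 15.3
gripper_force: 61.7
```

>>> {"fn": "carry_out", "kwargs": {
  "deltas": [0,0,0,0,0,-0.0012,1,0,0,5,0,0,0,1,0,0,5,0,0,0,1,0,0,5,0,0,0,1,0,0,5,0,0,0,1,0,0,5,0,0,0,1,0,0,5,0,0,0,1,0,0,0,0,0,0,1]
}}

```text
clock: 13.55
eef_pos: [667.3, -97.0, 126.3]
tool_rot: [-3.141, 0.0, 0.044]
force: [-2.3, 2.4, 8.4]
width: 14.9
gripper_force: 60.6
```

>>> {"fn": "carry_out", "kwargs": {
  "deltas": [0,0,5,0,0,0,1,0,0,5,0,0,0,1,0,0,4.5,0,0,0,1,0,0,0,0,0,0,1,0,0,0,0,0,0,1]
}}

```text
clock: 14.18
eef_pos: [667.3, -97.3, 126.3]
tool_rot: [-3.141, 0.0, -0.208]
force: [-1.4, 2.4, 8.6]
width: 15.0
gripper_force: 60.6
```

Run:
```python
from h import *
s=ctrl.read_state(); c=ctrl.calibration("wrist"); im=np.ascontiguousarray(ctrl.get_image("wrist")[:,:,::-1])
print(s["eef_pos"],np.degrees(s["tool_rot"]),s["torque"],s["force"],s["clock"])
for k,col in ((0,(0,0,255)),(45,(255,0,0)),(-45,(255,0,255))):
    for g in (0,180):
        th=np.radians(-12.5+k+g); e=np.array([np.cos(th),np.sin(th)])
        draw(im,proj(c,[[*(np.array([666.5,-98])+r*e),116] for r in (47.5,56.5)]),0,0,1,col,False)
cv2.imwrite("pics/w4.png",im)
t=ctrl.get_image("top")[:,:,::-1]; cv2.imwrite("pics/top4.png",t)
```

```text
[667.26256015 -97.27327319 126.34170774] [-1.79948840e+02  2.42664651e-02 -1.19364802e+01] [ 0.31755482  0.45945497 -0.03829288] [-1.43327149  2.44837435  8.57238321] 14.175
```

View pics/w4.png

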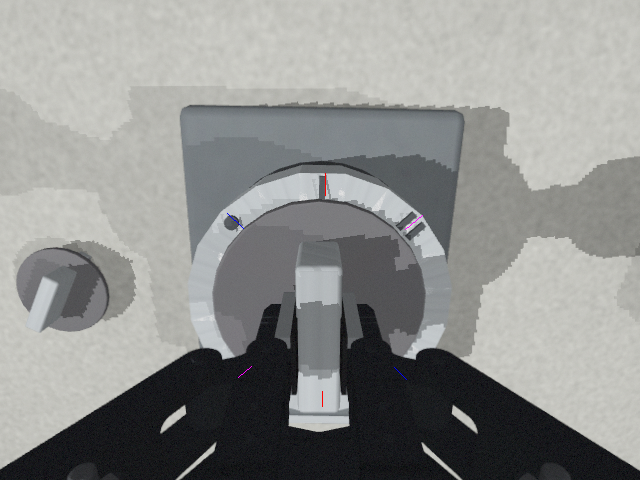

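The lid sits flat in the collar, and the bar (centreline x≈319) points at the single-bar mark (323,186). The base's rear edge is tilted by about 1° relative to the tool, so I'll add a small twist and check.

>>> {"fn": "carry_out", "kwargs": {
  "deltas": [0,0,0.9,0,0,0,1,0,0,0,0,0,0,1,0,0,0,0,0,0,1,0,0,0,0,0,0,1]
}}

```text
clock: 14.78
eef_pos: [667.2, -97.3, 126.3]
tool_rot: [-3.141, 0.001, -0.223]
force: [-2.3, 1.1, 8.0]
width: 14.9
gripper_force: 60.7
```

Run:
```python
from h import *
s=ctrl.read_state()
print(s["eef_pos"],np.degrees(s["tool_rot"]),s["torque"],s["force"],s["tau"],s["clock"])
a=ctrl.get_image("top")[:,:,::-1]; b=ctrl.get_image("scene")[:,:,::-1]
cv2.imwrite("pics/end.png",np.hstack([crop(a,290,110,120,150,3),crop(b,260,210,145,150,3)]))
```

```text
[667.21545611 -97.32568171 126.31210622] [-1.79959179e+02  3.08907779e-02 -1.27751399e+01] [0.24170501 0.40979584 0.33172113] [-2.27157958  1.12582247  8.02352231] [ 1.28161713e+00 -5.55114448e+01  4.69899192e+00 -1.55652916e+01
 -2.56768306e-02 -7.90697448e-01 -3.53309121e-01] 14.775
```

View pics/end.png

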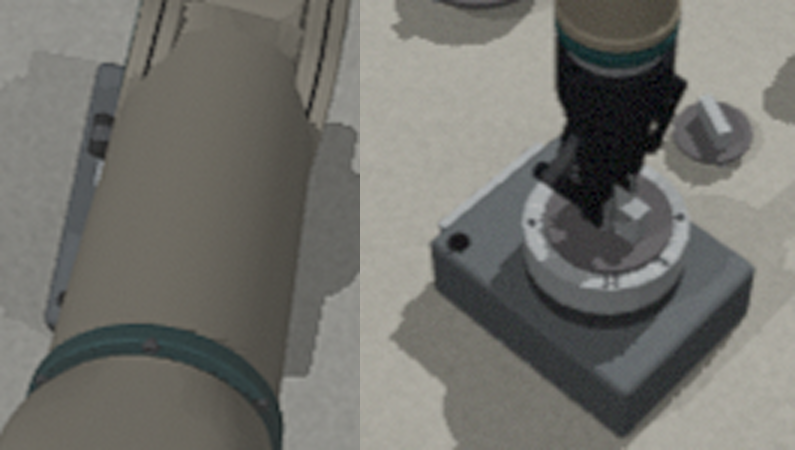

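The scene view shows the lid flat in the collar with the bar on the half mark, the drawer lip against the base, and the gripper holding. The yaw of −12.8° and the reaction torque of 0.33 N m, from spring plus friction, both make sense. Handing in.

```bash
python3 -c "
from cell import ctrl
print(ctrl.finish_job())"
```

```text
the job is handed in; nothing more can be done
None
```

I pushed the drawer fully shut, seated the lid flat and twisted it clockwise to the half-way marks (tool yaw −12.8° for a mill yaw of about −12.5°). I handed the job in at about 15 s with the gripper still holding the lid; no verdict came back.

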